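# Sweep the board offcuts into the scrap bay

### The job

Clear the outfeed bench: with the fingers, sweep the two bare-wood offcuts (a short strip and a round plug) along the bench top into the three-walled plywood scrap bay, so that both lie flat and wholly inside, behind the line of the bay's open mouth. Only slide them on the bench: do not pick them up or carry them. Leave all the other things on the bench where they are.

Things in the scene. Friction and masses are not known exactly. Their poses are not given: they have to be found in the camera images.
- bay: Scrap bay fixed on the bench: three plywood walls 35 mm high, 12 mm thick, no sill; its floor is the bench top. Inner space 220 (x) by 150 mm (y). Origin: centre of the inner floor, z = 0. Side walls' inner faces at x = -110 and +110 mm, back wall at y = +75 mm; the open mouth is the whole side at y = -75 mm, facing the robot's right (world -y), turned by up to 0.3 rad.
- strip: Offcut: bare light-wood bar 80 x 30 x 22 mm (long along its x), lying flat, loose, about 35 g. Origin: its centre, 11 mm above the bench.
- strip_end_a (a point): Middle of the strip's end face at its +x, 40 mm from its centre.
- strip_end_b (a point): Middle of the strip's end face at its -x, 40 mm from its centre.
- plug: Offcut: bare light-wood round plug, 46 mm across and 22 mm high, lying on its flat face, loose, about 28 g. Origin: its centre, 11 mm above the bench.
- gauge: Not to be moved: small upright aluminium setting block, 30 x 30 mm and 40 mm high, standing loose among the offcuts. Origin: centre of its underside.
- roll: Not to be moved: flat ring-shaped roll of wood-coloured edging, 110 mm across, hole 60 mm, 26 mm high, far side of the bench. Origin: centre of its underside.
- tape: Not to be moved: black tape measure lying flat, 70 x 66 x 36 mm, far side of the bench. Origin: centre of its underside.
- sample: Not to be moved: white edged sample board lying flat, 122 x 70 x 18 mm (long along its x), far side of the bench. Origin: centre of its underside.
- driver: Not to be moved: screwdriver lying along its x, about 0.2 m long, on the robot's right. Origin: under the middle part of it, on the bench.
- mug: Not to be moved: mug, 76 mm across and 90 mm high, with a handle, on the left beyond the bay. Origin: centre of its underside.
- glue: Not to be moved: closed white bottle, 60 mm across and 150 mm high, far right. Origin: centre of its underside.

How it is judged:
By the outcome, as a careful person would: the job done as asked, in the order asked, and still so for the second after the job is handed in, with the robot touching nothing.
It also fails if it takes over 67 s, if anything falls off the work surface, if the arm or the gripper's body presses on something with over 40 N, if the wrist force passes 120 N, or if a joint passes its speed limit or range.

### The arm

A 6-joint arm with a two-finger parallel gripper is mounted at the origin on the work surface. World frame = base frame: x ahead of the robot, y to its left, z up, the work surface at z = 0. Lengths are in m, angles in degrees, forces in N, time in s.
With the tool pointing down it reaches from about 0.3 to 0.75 m from the base axis. Payload 8.5 kg.
Tool frame: the origin (TCP) lies at the very end of the fingers, on their centre line; the grasp point (between the pads) lies 19 mm behind it; z points along the fingers, y is the line along which they close (so a half turn about z gives the same grasp; the last joint's range is limited). The gripper opens to 85 mm and grips with 20 to 120 N. Pads are 22 mm wide; open, the fingers measure 114 mm over their backs; the gripper's body (76 mm by 85 mm) begins 54 mm behind the grasp point. The pads swing forward as they close: fully open they stand 13 mm farther back than shut.
Start: joints at [51.434, 21.807, 74.336, -0, 83.858, -12.336], TCP at [0.243, 0.493, 0.231] pointing down, gripper open.
Joint ranges: [-178.18, 178.18], [-50.72, 133.34], [12.68, 142.11], [-81.47, 261.47], [9.98, 163.14], [-165.26, 165.26]. Speed limits (degrees/s): [136.94, 136.94, 180, 180, 180, 180].

### API

Orientations are given as a 3x3 rotation matrix whose columns are the frame's x, y, z axes.
In Python, from rig import observe, cams, ticket gives the robot as it stands.
- The arm moves only by the tool move_arm, never from a script. Its arguments are lists of equal length, an entry for each row: "jaw": the finger opening in cm, from 0 to 8.54; "dp": the shift along the tool's x, y, z in cm, a list of three; "turn": the turn, a rotation vector about the tool's x, y, z in rad, a list of three. In form: {"jaw": [jaw, ...], "dp": [[tx, ty, tz], ...], "turn": [[wx, wy, wz], ...]}. A call has 1 to 12 rows; each row shifts and turns the commanded pose from where the row before left it, along the tool's axes as they then stand; what a row does not reach is not made up. A row lasts 1/12 s, in which the tool goes at most 41.7 mm and 7.16 degrees, less where a joint would pass 70% of its speed; a pose out of reach is approached as far as the arm can. A call is refused whole if a number of a shift passes 4.17 or a number of a turn 0.125, either way. A call with a gripper value outside its range is refused whole. The fingers move at their own pace and stop on an object; "force" is the grip in N (left out, the last holds). Time passes only in rows, so rows that do not move let the fingers close. It gives the time, the measured TCP pose, the force, the opening and the grip force at its end, in the units of the state.
- observe(): the state, without advancing time (a new reading comes with each control period).
- cams.get_image(name): name is "scene" or "top" or "wrist"; returns (picture, depth): 420x560x3 uint8, red, green, blue; 420x560 float32, m along the optical axis (not along the pixel's ray), 0 where there is no reading.
- cams.calibration(name): a dict with "vertical_fov" (degrees; the focal length in pixels is half the picture's height over the tangent of half this angle, whatever the lens; pixels are square), "cx", "cy" (the principal point, pixels), "view" (4x4, takes a point from world to camera coordinates); the wrist camera has in their place "tool_from_camera" (4x4, takes a point from camera to tool coordinates, whose origin is the TCP and whose axes are the flange's). Camera axes: x right, y up, looking along -z (the intrinsics and any distortion apply to the point x, -y, -z); pixel columns grow to the right and rows downward; lengths in m; the calibration is good to about 2 mm. A picture is of the moment at which its call begins: read the wrist's pose just before it. calibration takes no time and is no camera call.
- ticket.close_job(): hands the job in; it is judged then, once.
Trained networks look in the newest picture that a camera, given by its name, has taken for a name from the list of things; names that differ only in an ending like _2 or _b are one class to them, and where a whole thing is asked for, a point or a joint stands for the part that bears it (a point fixed in the world has none). Each returns a list of dicts, best first, with "p" (0 to 1); they miss things now and then, are a little off and sometimes report something else, mostly with a low value. They report only what shows in the picture. A call takes as long as a camera call.
- cams.spot_in(camera, query): "box" ([centre column, centre row, width, height] as shares, 0 to 1, of the picture: columns of its width, rows of its height, round what is visible of it).
- cams.outline_of(camera, query): "mask" (420x560 bool, what is visible of it) and "box" ([centre column, centre row, width, height] as shares, 0 to 1, of the picture: columns of its width, rows of its height, round what is visible of it).
- cams.mark_of(camera, query): "location" ([column, row] as shares, 0 to 1, of the picture: columns of its width, rows of its height: a listed point, or the origin of a listed thing).
The state is a dict: "time_s": time; "q": joint angles; "qvel": joint speeds; "joint_efforts": joint torques, N m; "position": TCP position; "tool_rot": TCP orientation; "ft_force": force on the tool from outside, world axes, zero at the start; "wrist_torque": the same for the moment, N m; "grip_width": finger opening in m; "gripper_force": force on a finger pad.
Only numpy, scipy, OpenCV 4.12 (cv2) and the standard library are available. Lean on these libraries where they do the work, as an engineer would, in place of code of your own. Each camera call takes 0.05 s, during which the arm holds its last target. There are 200 camera calls.

## Working session

There is one attempt and no reset: what is moved stays moved. The work goes in short steps, Python scripts to look and compute and a tool call to move; the robot and the scene stay as the last step left them, time stands still between calls to the robot, and variables do not carry over. Pictures are saved under pics/ and viewed, at most 12 in all, crops included, and the job is handed in when it is done.

Besides the shell and the picture viewer there is one more tool, called as name(argument=value, ...), one argument or row to a line, values as JSON. move_arm: Moves the arm, as the interface text tells. Its arguments: {"type":"object","properties":{"jaw":{"type":"array","items":{"type":"number"}},"dp":{"type":"array","items":{"type":"array","items":{"type":"number"}}},"turn":{"type":"array","items":{"type":"array","items":{"type":"number"}}},"force":{"type":"number"}},"required":["jaw","dp","turn"]}

```bash
mkdir -p pics; cat > h.py <<'E'
import numpy as np, cv2
from rig import observe, cams, ticket
def ray(cam,u,v,z):
    c=cams.calibration(cam); f=210/np.tan(np.radians(c["vertical_fov"]/2))
    V=np.array(c["view"]); R=V[:3,:3]; o=-R.T@V[:3,3]
    d=R.T@np.array([(u-c["cx"])/f,-(v-c["cy"])/f,-1.])
    return o+d*(z-o[2])/d[2]
def save(cam,n):
    im,d=cams.get_image(cam); cv2.imwrite(f"pics/{n}.png",im[:,:,::-1]); return im,d
def px(l): return l[0]*560,l[1]*420
E
python3 - <<'E'
from h import *
np.set_printoptions(precision=4,suppress=True)
o=observe(); print(o["time_s"],o["tool_rot"]); print({k:v for k,v in cams.calibration("top").items()})
save("top","top0"); save("scene","sc0")
for q,z in [("bay",0),("strip",.011),("strip_end_a",.011),("strip_end_b",.011),("plug",.011),("gauge",0),("roll",0),("tape",0),("sample",0),("driver",0),("mug",0),("glue",0)]:
    for r in cams.mark_of("top",q)[:2]:
        u,v=px(r["location"]); print(q,round(r["p"],2),round(u),round(v),ray("top",u,v,z)[:2])
E
```

```text
0.0 [[-0.897   0.442  -0.0009]
 [ 0.442   0.897  -0.0012]
 [ 0.0003 -0.0015 -1.    ]]
{'vertical_fov': 55.92340464454855, 'cx': 279.1139749281802, 'cy': 205.89866773588793, 'view': array([[ 0.0081, -0.9999,  0.0104,  0.0264],
       [ 0.9901,  0.0095,  0.1398, -0.603 ],
       [-0.1399,  0.0092,  0.9901, -1.2461],
       [ 0.    ,  0.    ,  0.    ,  1.    ]])}
strip 0.55 314 201 [ 0.6255 -0.0842]
strip_end_a 0.74 311 186 [ 0.6752 -0.0759]
strip_end_a 0.56 313 212 [ 0.5877 -0.082 ]
strip_end_b 0.74 311 186 [ 0.6752 -0.0759]
strip_end_b 0.56 313 212 [ 0.5877 -0.082 ]
plug 0.74 344 252 [ 0.4571 -0.1828]
gauge 0.54 352 230 [ 0.5304 -0.2119]
roll 0.95 339 160 [ 0.7684 -0.1742]
tape 0.64 288 155 [0.7856 0.004 ]
sample 0.81 246 159 [0.77   0.1453]
sample 0.68 286 155 [0.7858 0.0082]
driver 0.54 406 253 [ 0.4536 -0.3921]
mug 0.9 138 207 [0.6016 0.5026]
glue 0.64 416 198 [ 0.6408 -0.431 ]
```

View pics/top0.png

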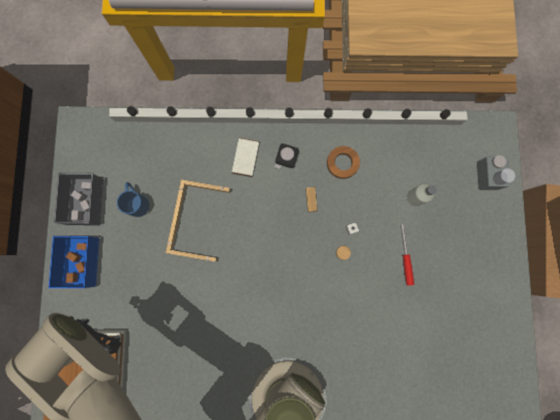

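View pics/sc0.png

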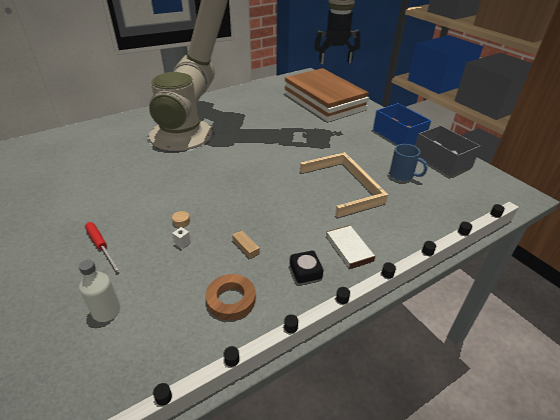

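The top view shows the strip at about (311,199), the plug at (344,253) and the gauge at (353,229). The bay has corners at (182,183) and (169,251), with wall tips at (230,190) and (216,260). Its mouth faces image right (-y). Next I'll get precise geometry by colour.

```bash
python3 - <<'E'
from h import *
np.set_printoptions(precision=4,suppress=True)
im,d=cams.get_image("top")
hsv=cv2.cvtColor(im,cv2.COLOR_RGB2HSV)
m=((hsv[...,0]<28)&(hsv[...,1]>60)&(hsv[...,2]>90)).astype(np.uint8)
def comp(x0,y0,x1,y1):
    s=np.zeros_like(m); s[y0:y1,x0:x1]=m[y0:y1,x0:x1]; return s
s=comp(298,175,325,222); c=np.argwhere(s)[:,::-1].astype(np.float32); r=cv2.minAreaRect(c); print("strip px",r)
b=np.array([ray("top",*p,.02)[:2] for p in cv2.boxPoints(r)]); print(b,b.mean(0))
s=comp(330,240,358,266); c=np.argwhere(s)[:,::-1]; print("plug",c.mean(0),len(c),ray("top",*c.mean(0),.02)[:2])
s=comp(155,170,240,272); c=np.argwhere(s)[:,::-1]
w=np.array([ray("top",*p,.033)[:2] for p in c])
# fit U-shaped template
from scipy.optimize import minimize
from scipy.spatial import cKDTree
g=np.mgrid[-.122:.1221:.004,-.075:.0871:.004].reshape(2,-1).T
T=g[(abs(g[:,0])>.109)|(g[:,1]>.074)]
k=cKDTree(w)
def f(p):
    R=np.array([[np.cos(p[2]),-np.sin(p[2])],[np.sin(p[2]),np.cos(p[2])]]); t=T@R.T+p[:2]
    return np.minimum(k.query(t)[0],.03).__pow__(2).mean()+np.minimum(cKDTree(t).query(w)[0],.03).__pow__(2).mean()
best=min((minimize(f,[x,y,a],method="Nelder-Mead") for x,y in [(.59,.3)] for a in (-.25,-.1,0,.1,.25)),key=lambda r:r.fun)
print("bay",best.x,best.fun**.5, len(w))
for n,p in [("tips",(226,190)),("",(212,260)),("bc",(184,186)),("",(172,249))]: print(n,ray("top",*p,.033)[:2])
for p in [(353,229)]: print("gauge top",ray("top",*p,.04)[:2])
c=np.argwhere((hsv[215:245,335:368,2]>170)&(hsv[215:245,335:368,1]<60))[:,::-1]+[335,215]
print(c.mean(0),len(c),ray("top",*c.mean(0),.035)[:2])
cv2.imwrite("pics/crop.png",cv2.resize(im[140:275,155:425,::-1],(800,400),interpolation=2))
E
```

```text
strip px ((311.1270446777344, 198.89755249023438), (24.444650650024414, 9.687323570251465), 84.80557250976562)
[[ 0.6699 -0.055 ]
 [ 0.6732 -0.0873]
 [ 0.5913 -0.0942]
 [ 0.5881 -0.0623]] [ 0.6306 -0.0747]
plug [342.9941 252.3882] 170 [ 0.4546 -0.1783]
bay [ 0.555   0.2895 -0.1644] 0.002936196222559282 822
tips [0.6553 0.207 ]
 [0.4265 0.2458]
bc [0.6673 0.3456]
 [0.4606 0.3756]
gauge top [ 0.5297 -0.2084]
[352.7969 227.7344] 64 [ 0.5343 -0.2088]
```

View pics/crop.png

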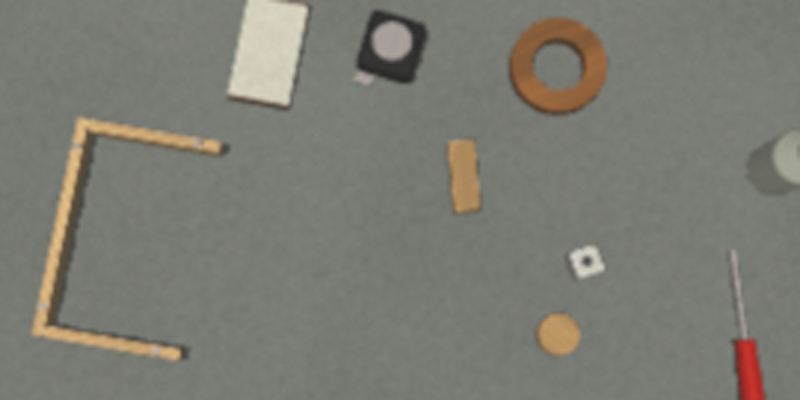

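The bay centre is about (0.555, 0.290), with a yaw of about -0.164 rad. The plug is at (0.455, -0.178) and the strip at (0.631, -0.075). The plug goes first: turn so that tool +x is the push direction, then travel behind it.

move_arm(
  jaw=[2.5, 2.5, 2.5, 2.5, 2.5, 2.5, 2.5, 2.5, 2.5, 2.5],
  dp=[
    [0, 0, 0],
    [0, 0, 0],
    [0, 0, 0],
    [0, 0, 0],
    [0, 0, 0],
    [0, 0, 0],
    [0, 0, 0],
    [0, 0, 0],
    [0, 0, 0],
    [0, 0, 0],
  ],
  turn=[
    [0, 0, 0.1215],
    [0, 0, 0.1215],
    [0, 0, 0.1215],
    [0, 0, 0.1215],
    [0, 0, 0.1215],
    [0, 0, 0.1215],
    [0, 0, 0.1215],
    [0, 0, 0.1215],
    [0, 0, 0.1215],
    [0, 0, 0.1215],
  ],
)

```text
time_s: 1.58
position: [0.2431, 0.4933, 0.2313]
tool_rot: [[0.108, 0.994, 0.0], [0.994, -0.108, 0.0], [0.0, 0.0, -1.0]]
ft_force: [0.2, 0.6, 0.0]
grip_width: 0.0253
gripper_force: 0.0
```

move_arm(
  jaw=[2.5, 2.5, 2.5, 2.5, 2.5, 2.5, 2.5, 2.5, 2.5, 2.5, 2.5, 2.5],
  dp=[
    [-2.94, 1.16, 0],
    [-2.94, 1.16, 0],
    [-2.94, 1.16, 0],
    [-2.94, 1.16, 0],
    [-2.94, 1.16, 0],
    [-2.94, 1.16, 0],
    [-2.94, 1.16, 0],
    [-2.94, 1.16, 0],
    [-2.94, 1.16, 0],
    [-2.94, 1.16, 0],
    [-2.94, 1.16, 0],
    [-2.94, 1.16, 0],
  ],
  turn=[
    [0, 0, 0],
    [0, 0, 0],
    [0, 0, 0],
    [0, 0, 0],
    [0, 0, 0],
    [0, 0, 0],
    [0, 0, 0],
    [0, 0, 0],
    [0, 0, 0],
    [0, 0, 0],
    [0, 0, 0],
    [0, 0, 0],
  ],
)

```text
time_s: 2.58
position: [0.3457, 0.1268, 0.2316]
tool_rot: [[0.102, 0.995, 0.001], [0.995, -0.102, 0.0], [0.0, 0.001, -1.0]]
ft_force: [1.8, -0.3, -0.5]
grip_width: 0.025
gripper_force: 0.0
```

move_arm(
  jaw=[2.5, 2.5, 2.5, 2.5, 2.5, 2.5, 2.5, 2.5, 2.5, 2.5, 2.5, 2.5],
  dp=[
    [-2.94, 1.16, 0],
    [-2.94, 1.16, 0],
    [-2.94, 1.16, 0],
    [-2.94, 1.16, 0],
    [-2.94, 1.16, 0],
    [-2.94, 1.16, 0],
    [-2.94, 1.16, 0],
    [-2.94, 1.16, 0],
    [-2.94, 1.16, 0],
    [-2.94, 1.16, 0],
    [-2.94, 1.16, 0],
    [-2.94, 1.16, 0],
  ],
  turn=[
    [0, 0, 0],
    [0, 0, 0],
    [0, 0, 0],
    [0, 0, 0],
    [0, 0, 0],
    [0, 0, 0],
    [0, 0, 0],
    [0, 0, 0],
    [0, 0, 0],
    [0, 0, 0],
    [0, 0, 0],
    [0, 0, 0],
  ],
)

```text
time_s: 3.58
position: [0.4483, -0.2386, 0.2314]
tool_rot: [[0.102, 0.995, 0.0], [0.995, -0.102, -0.0], [-0.0, 0.0, -1.0]]
ft_force: [-0.3, 0.3, 0.1]
grip_width: 0.0249
gripper_force: 0.0
```

```bash
cat >> h.py <<'E'
def wray(u,v,z,o):
    c=cams.calibration("wrist"); f=210/np.tan(np.radians(c["vertical_fov"]/2))
    T=np.array(c["tool_from_camera"]); R=np.array(o["tool_rot"]); 
    p=np.array(o["position"])+R@T[:3,3]; d=R@T[:3,:3]@np.array([(u-c["cx"])/f,-(v-c["cy"])/f,-1.])
    return p+d*(z-p[2])/d[2]
def wcent(n,zs,view=None):
    o=observe(); im,d=save("wrist",n)
    for q,z in zs.items():
        for r in cams.outline_of("wrist",q)[:2]:
            ys,xs=np.nonzero(r["mask"]); rc=cv2.minAreaRect(np.c_[xs,ys].astype(np.float32))
            print(q,round(r["p"],2),np.round(rc[0]),"size",np.round(rc[1]),wray(*rc[0],z,o)[:2].round(4),"box",[tuple(wray(*p,z,o)[:2].round(3)) for p in cv2.boxPoints(rc)])
E
python3 -c "
from h import *
wcent('w1',{'plug':.022,'gauge':.04,'strip':.022})"
```

```text
plug 0.56 [291. 124.] size [44. 42.] [ 0.4547 -0.1792] box [(np.float64(0.435), np.float64(-0.155)), (np.float64(0.479), np.float64(-0.159)), (np.float64(0.475), np.float64(-0.204)), (np.float64(0.43), np.float64(-0.2))]
gauge 0.59 [368. 144.] size [35. 36.] [ 0.5307 -0.2062] box [(np.float64(0.507), np.float64(-0.195)), (np.float64(0.541), np.float64(-0.184)), (np.float64(0.554), np.float64(-0.217)), (np.float64(0.52), np.float64(-0.229))]
strip 0.94 [460.  12.] size [25. 92.] [ 0.6282 -0.0916] box [(np.float64(0.584), np.float64(-0.076)), (np.float64(0.672), np.float64(-0.085)), (np.float64(0.673), np.float64(-0.107)), (np.float64(0.584), np.float64(-0.098))]
```

View pics/w1.png

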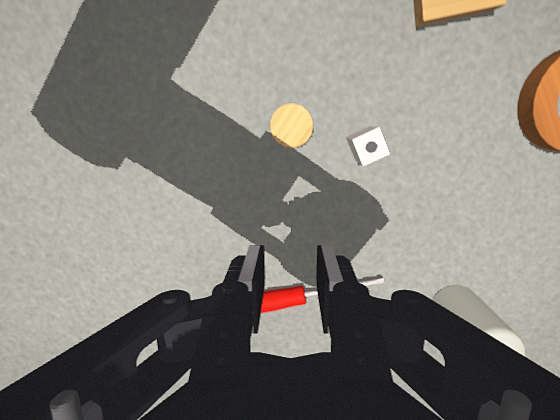

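The wrist view confirms the plug at (291,124), world (0.455, -0.179), and the gauge at (368,144), clear of the path. Now I'll descend behind the plug.

move_arm(
  jaw=[2.5, 2.5, 2.5, 2.5, 2.5, 2.5, 2.5, 2.5, 2.5, 2.5],
  dp=[
    [0, 0, 3],
    [0, 0, 3],
    [0, 0, 3],
    [0, 0, 3],
    [0, 0, 3],
    [0, 0, 3],
    [0, 0, 2],
    [0, 0, 1.5],
    [0, 0, 1],
    [0, 0, 0],
  ],
  turn=[
    [0, 0, 0],
    [0, 0, 0],
    [0, 0, 0],
    [0, 0, 0],
    [0, 0, 0],
    [0, 0, 0],
    [0, 0, 0],
    [0, 0, 0],
    [0, 0, 0],
    [0, 0, 0],
  ],
)

```text
time_s: 4.62
position: [0.4476, -0.2356, 0.0052]
tool_rot: [[0.101, 0.995, -0.002], [0.995, -0.101, 0.002], [0.002, -0.002, -1.0]]
ft_force: [-0.2, 1.0, -0.6]
grip_width: 0.0248
gripper_force: 0.0
```

move_arm(
  jaw=[2.5, 2.5, 2.5, 2.5, 2.5, 2.5, 2.5, 2.5, 2.5, 2.5, 2.5, 2.5],
  dp=[
    [0.6, 0, 0],
    [0.6, 0, 0],
    [0.6, 0, 0],
    [0.6, 0, 0],
    [0.6, 0, 0],
    [0.6, 0, 0],
    [0.8, 0, 0],
    [1, 0, 0],
    [1.2, 0, 0],
    [1.4, 0, 0],
    [1.4, 0, 0],
    [1.4, 0, 0],
  ],
  turn=[
    [0, 0, 0],
    [0, 0, 0],
    [0, 0, 0],
    [0, 0, 0],
    [0, 0, 0],
    [0, 0, 0],
    [0, 0, 0],
    [0, 0, 0],
    [0, 0, 0],
    [0, 0, 0],
    [0, 0, 0],
    [0, 0, 0],
  ],
)

```text
time_s: 5.62
position: [0.4591, -0.128, 0.0063]
tool_rot: [[0.102, 0.995, -0.0], [0.995, -0.102, 0.0], [0.0, -0.0, -1.0]]
ft_force: [0.4, -0.5, 0.9]
grip_width: 0.0247
gripper_force: 0.4
```

```bash
python3 -c "
from h import *
wcent('w2',{'plug':.022})"
```

```text
plug 0.77 [290. 208.] size [110. 108.] [ 0.4616 -0.0952] box [(np.float64(0.432), np.float64(-0.086)), (np.float64(0.47), np.float64(-0.066)), (np.float64(0.492), np.float64(-0.105)), (np.float64(0.452), np.float64(-0.129))]
```

View pics/w2.png

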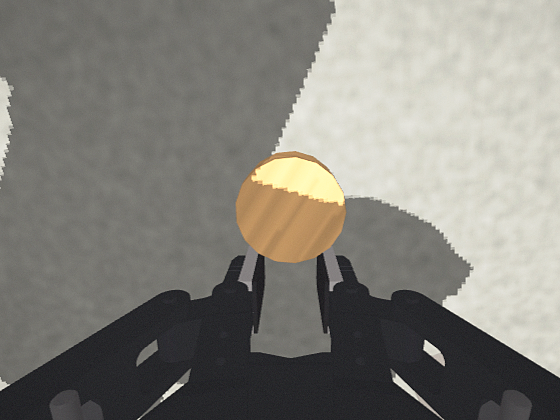

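The plug is cradled between the fingers at (290,208). I'll keep sweeping.

move_arm(
  jaw=[2.5, 2.5, 2.5, 2.5, 2.5, 2.5, 2.5, 2.5, 2.5, 2.5, 2.5, 2.5],
  dp=[
    [0.8, 0, 0],
    [1.2, 0, 0],
    [1.5, 0, 0],
    [1.5, 0, 0],
    [1.5, 0, 0],
    [1.5, 0, 0],
    [1.5, 0, 0],
    [1.5, 0, 0],
    [1.5, 0, 0],
    [1.5, 0, 0],
    [1.5, 0, 0],
    [1.5, 0, 0],
  ],
  turn=[
    [0, 0, 0],
    [0, 0, 0],
    [0, 0, 0],
    [0, 0, 0],
    [0, 0, 0],
    [0, 0, 0],
    [0, 0, 0],
    [0, 0, 0],
    [0, 0, 0],
    [0, 0, 0],
    [0, 0, 0],
    [0, 0, 0],
  ],
)

```text
time_s: 6.72
position: [0.4764, 0.0407, 0.0063]
tool_rot: [[0.102, 0.995, -0.0], [0.995, -0.102, 0.0], [0.0, -0.0, -1.0]]
ft_force: [0.7, -0.1, -0.4]
grip_width: 0.0251
gripper_force: 0.2
```

move_arm(
  jaw=[2.5, 2.5, 2.5, 2.5, 2.5, 2.5, 2.5, 2.5, 2.5, 2.5, 2.5, 2.5],
  dp=[
    [1.5, 0, 0],
    [1.5, 0, 0],
    [1.5, 0, 0],
    [1.5, 0, 0],
    [1.5, 0, 0],
    [1.5, 0, 0],
    [1.5, 0, 0],
    [1.3, 0, 0],
    [1.2, 0, 0],
    [1.1, 0, 0],
    [1, 0, 0],
    [0.9, 0, 0],
  ],
  turn=[
    [0, 0, 0],
    [0, 0, 0],
    [0, 0, 0],
    [0, 0, 0],
    [0, 0, 0],
    [0, 0, 0],
    [0, 0, 0],
    [0, 0, 0],
    [0, 0, 0],
    [0, 0, 0],
    [0, 0, 0],
    [0, 0, 0],
  ],
)

```text
time_s: 7.72
position: [0.4928, 0.1997, 0.0063]
tool_rot: [[0.102, 0.995, -0.0], [0.995, -0.102, -0.0], [-0.0, -0.0, -1.0]]
ft_force: [-0.9, -1.3, 0.4]
grip_width: 0.025
gripper_force: 0.2
```

```bash
python3 -c "
from h import *
wcent('w3',{'plug':.022})"
```

```text
plug 0.58 [291. 208.] size [110. 110.] [0.4957 0.2325] box [(np.float64(0.464), np.float64(0.236)), (np.float64(0.499), np.float64(0.263)), (np.float64(0.527), np.float64(0.229)), (np.float64(0.492), np.float64(0.197))]
```

View pics/w3.png

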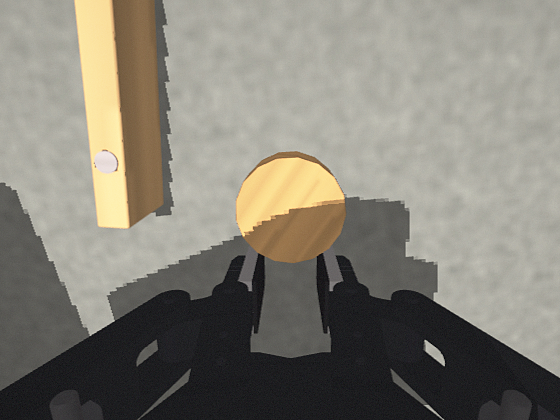

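The plug sits at (291,208), just past the wall tip at (100,228), with about 36 mm of side clearance. I'll finish the push.

move_arm(
  jaw=[2.5, 2.5, 2.5, 2.5, 2.5, 2.5, 2.5, 2.5, 2.5, 2.5, 2.5, 2.5],
  dp=[
    [0.8, 0.05, 0],
    [1, 0.05, 0],
    [1.1, 0.05, 0],
    [1.1, 0.05, 0],
    [1.1, 0.05, 0],
    [1.1, 0.05, 0],
    [1.1, 0.05, 0],
    [1, 0.05, 0],
    [0.8, 0.05, 0],
    [0.6, 0, 0],
    [0.4, 0, 0],
    [0.2, 0, 0],
  ],
  turn=[
    [0, 0, 0],
    [0, 0, 0],
    [0, 0, 0],
    [0, 0, 0],
    [0, 0, 0],
    [0, 0, 0],
    [0, 0, 0],
    [0, 0, 0],
    [0, 0, 0],
    [0, 0, 0],
    [0, 0, 0],
    [0, 0, 0],
  ],
)

```text
time_s: 8.82
position: [0.5077, 0.3012, 0.0063]
tool_rot: [[0.102, 0.995, -0.0], [0.995, -0.102, -0.0], [-0.0, -0.0, -1.0]]
ft_force: [-0.8, 0.0, -0.3]
grip_width: 0.0254
gripper_force: 0.2
```

move_arm(
  jaw=[2.5, 2.5, 2.5, 2.5, 2.5, 2.5, 2.5, 2.5, 2.5, 2.5],
  dp=[
    [-0.5, 0, 0],
    [-1, 0, 0],
    [-1.5, 0, 0],
    [0, 0, -2],
    [0, 0, -3],
    [0, 0, -3],
    [0, 0, -3],
    [0, 0, -3],
    [0, 0, -2],
    [0, 0, 0],
  ],
  turn=[
    [0, 0, 0],
    [0, 0, 0],
    [0, 0, 0],
    [0, 0, 0],
    [0, 0, 0],
    [0, 0, 0],
    [0, 0, 0],
    [0, 0, 0],
    [0, 0, 0],
    [0, 0, 0],
  ],
)

```text
time_s: 9.65
position: [0.5062, 0.2702, 0.1708]
tool_rot: [[0.103, 0.995, 0.008], [0.995, -0.103, 0.002], [0.003, 0.007, -1.0]]
ft_force: [0.5, 0.6, 0.2]
grip_width: 0.0251
gripper_force: 0.0
```

```bash
python3 -c "
from h import *
wcent('w4',{'plug':.022})"
```

```text
plug 0.65 [287. 123.] size [51. 52.] [0.5106 0.3332] box [(np.float64(0.479), np.float64(0.336)), (np.float64(0.514), np.float64(0.363)), (np.float64(0.542), np.float64(0.33)), (np.float64(0.507), np.float64(0.302))]
```

View pics/w4.png

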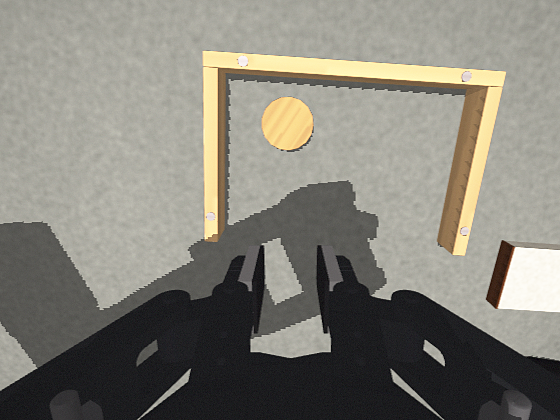

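The plug is at (287,123), well inside the bay. Next, the strip.

move_arm(
  jaw=[5, 5, 5, 5, 5, 5, 5, 5, 5, 5, 5, 5],
  dp=[
    [-3.17, 1.4, 0],
    [-3.17, 1.4, 0],
    [-3.17, 1.4, 0],
    [-3.17, 1.4, 0],
    [-3.17, 1.4, 0],
    [-3.17, 1.4, 0],
    [-3.17, 1.4, 0],
    [-3.17, 1.4, 0],
    [-3.17, 1.4, 0],
    [-3.17, 1.4, 0],
    [-3.17, 1.4, 0],
    [-3.17, 1.4, 0],
  ],
  turn=[
    [0, 0, 0],
    [0, 0, 0],
    [0, 0, 0],
    [0, 0, 0],
    [0, 0, 0],
    [0, 0, 0],
    [0, 0, 0],
    [0, 0, 0],
    [0, 0, 0],
    [0, 0, 0],
    [0, 0, 0],
    [0, 0, 0],
  ],
)

```text
time_s: 10.75
position: [0.6324, -0.1267, 0.1643]
tool_rot: [[0.102, 0.995, -0.003], [0.995, -0.102, 0.001], [0.001, -0.003, -1.0]]
ft_force: [0.8, -0.0, 0.9]
grip_width: 0.0501
gripper_force: 0.0
```

move_arm(
  jaw=[5, 5, 5, 5],
  dp=[
    [0, 0, 0],
    [0, 0, 0],
    [0, 0, 0],
    [0, 0, 0],
  ],
  turn=[
    [0, 0, -0.09],
    [0, 0, -0.09],
    [0, 0, 0],
    [0, 0, 0],
  ],
)

```text
time_s: 11.08
position: [0.6324, -0.1248, 0.1649]
tool_rot: [[-0.075, 0.997, -0.002], [0.997, 0.075, 0.001], [0.001, -0.002, -1.0]]
ft_force: [-0.2, -0.4, 0.0]
grip_width: 0.05
gripper_force: 0.0
```

```bash
python3 -c "
from h import *
wcent('w5',{'strip':.022,'tape':.036,'roll':.026})"
```

```text
strip 0.6 [294. 140.] size [37. 92.] [ 0.6312 -0.0758] box [(np.float64(0.591), np.float64(-0.063)), (np.float64(0.669), np.float64(-0.057)), (np.float64(0.673), np.float64(-0.089)), (np.float64(0.592), np.float64(-0.095))]
tape 0.88 [479.  45.] size [113. 104.] [0.767  0.0067] box [(np.float64(0.715), np.float64(-0.015)), (np.float64(0.733), np.float64(0.051)), (np.float64(0.817), np.float64(0.028)), (np.float64(0.804), np.float64(-0.042))]
roll 0.84 [424. 250.] size [113.  91.] [ 0.7612 -0.1686] box [(np.float64(0.692), np.float64(-0.166)), (np.float64(0.741), np.float64(-0.101)), (np.float64(0.831), np.float64(-0.171)), (np.float64(0.784), np.float64(-0.246))]
roll 0.6 [293. 140.] size [35. 92.] [ 0.6303 -0.0756] box [(np.float64(0.59), np.float64(-0.064)), (np.float64(0.668), np.float64(-0.058)), (np.float64(0.671), np.float64(-0.087)), (np.float64(0.592), np.float64(-0.093))]
```

View pics/w5.png

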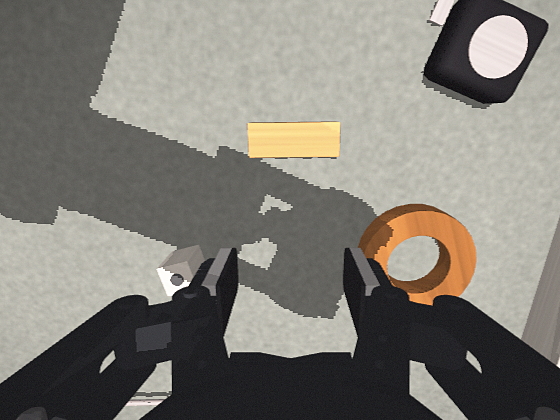

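The strip is square to the fingers at (294,140). A straight run would pass too close to the right wall tip, so I'll push with a left heading and curve back at the mouth. Now I'll shift, turn and descend.

move_arm(
  jaw=[5, 5, 5, 5, 5, 5, 5, 5, 5, 5],
  dp=[
    [0, 0.9, 0],
    [0, 0, 0],
    [0, 0, 3],
    [0, 0, 3],
    [0, 0, 3],
    [0, 0, 3],
    [0, 0, 2],
    [0, 0, 1.2],
    [0, 0, 0.8],
    [0, 0, 0],
  ],
  turn=[
    [0, 0, -0.0625],
    [0, 0, -0.0625],
    [0, 0, 0],
    [0, 0, 0],
    [0, 0, 0],
    [0, 0, 0],
    [0, 0, 0],
    [0, 0, 0],
    [0, 0, 0],
    [0, 0, 0],
  ],
)

```text
time_s: 12.12
position: [0.6418, -0.1237, 0.0053]
tool_rot: [[-0.201, 0.98, -0.001], [0.98, 0.201, 0.001], [0.001, -0.001, -1.0]]
ft_force: [0.4, 0.7, 0.4]
grip_width: 0.0498
gripper_force: 0.0
```

move_arm(
  jaw=[5, 5, 5, 5, 5, 5, 5, 5, 5, 5, 5, 5],
  dp=[
    [0.5, 0, 0],
    [0.5, 0, 0],
    [0.5, 0, 0],
    [0.5, 0, 0],
    [0.5, 0, 0],
    [0.5, 0, 0],
    [0.5, 0, 0],
    [0.6, 0, 0],
    [0.7, 0, 0],
    [0.8, 0, 0],
    [1, 0, 0],
    [1, 0, 0],
  ],
  turn=[
    [0, 0, 0],
    [0, 0, 0],
    [0, 0, 0],
    [0, 0, 0],
    [0, 0, 0],
    [0, 0, 0],
    [0, 0, 0],
    [0, 0, 0],
    [0, 0, 0],
    [0, 0, 0],
    [0, 0, 0],
    [0, 0, 0],
  ],
)

```text
time_s: 13.12
position: [0.6265, -0.0484, 0.0063]
tool_rot: [[-0.202, 0.979, -0.0], [0.979, 0.202, 0.0], [0.0, -0.0, -1.0]]
ft_force: [0.1, 0.0, 0.5]
grip_width: 0.0501
gripper_force: 0.2
```

```bash
python3 -c "
from h import *
wcent('w6',{'strip':.022})"
```

```text
strip 0.89 [284. 215.] size [196.  79.] [ 0.6175 -0.0197] box [(np.float64(0.58), np.float64(-0.045)), (np.float64(0.576), np.float64(-0.011)), (np.float64(0.653), np.float64(0.004)), (np.float64(0.662), np.float64(-0.029))]
```

View pics/w6.png

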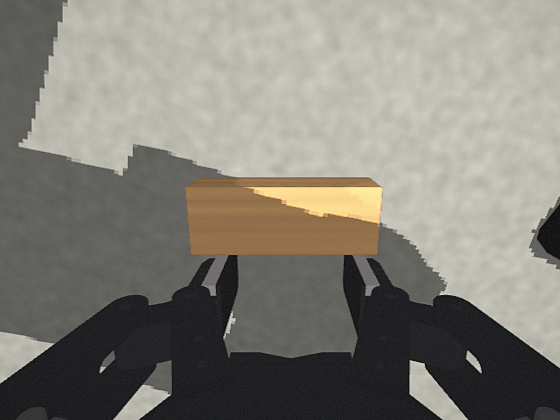

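The strip is squared against both fingers at (284,215). I'll go straight, then curve right by 0.3 rad.

move_arm(
  jaw=[5, 5, 5, 5, 5, 5, 5, 5, 5, 5, 5, 5],
  dp=[
    [1, 0, 0],
    [1.3, 0, 0],
    [1.3, 0, 0],
    [1.4, 0, 0],
    [1.4, 0, 0],
    [1.4, 0, 0],
    [1.4, 0, 0],
    [1.4, 0, 0],
    [1.4, 0, 0],
    [1.4, 0, 0],
    [1.2, 0, 0],
    [1, 0, 0],
  ],
  turn=[
    [0, 0, 0],
    [0, 0, 0],
    [0, 0, 0],
    [0, 0, 0],
    [0, 0, 0],
    [0, 0, 0],
    [0, 0, 0],
    [0, 0, 0],
    [0, 0, 0],
    [0, 0, 0],
    [0, 0, 0],
    [0, 0, 0],
  ],
)

```text
time_s: 14.22
position: [0.5949, 0.1048, 0.0063]
tool_rot: [[-0.202, 0.979, -0.0], [0.979, 0.202, 0.0], [0.0, -0.0, -1.0]]
ft_force: [0.6, -0.4, 0.0]
grip_width: 0.0503
gripper_force: 0.1
```

move_arm(
  jaw=[5, 5, 5, 5, 5, 5, 5, 5, 5, 5, 5, 5],
  dp=[
    [1, 0, 0],
    [1, 0, 0],
    [1, 0, 0],
    [1, 0, 0],
    [1, 0, 0],
    [1, 0, 0],
    [1, 0, 0],
    [1, 0, 0],
    [1, 0, 0],
    [1, 0, 0],
    [1, 0, 0],
    [0.6, 0, 0],
  ],
  turn=[
    [0, 0, 0.025],
    [0, 0, 0.025],
    [0, 0, 0.025],
    [0, 0, 0.025],
    [0, 0, 0.025],
    [0, 0, 0.025],
    [0, 0, 0.025],
    [0, 0, 0.025],
    [0, 0, 0.025],
    [0, 0, 0.025],
    [0, 0, 0.025],
    [0, 0, 0.025],
  ],
)

```text
time_s: 15.22
position: [0.587, 0.2199, 0.0063]
tool_rot: [[0.098, 0.995, 0.0], [0.995, -0.098, 0.0], [0.0, 0.0, -1.0]]
ft_force: [-1.0, 0.1, -0.3]
grip_width: 0.05
gripper_force: 0.2
```

```bash
python3 -c "
from h import *
wcent('w7',{'strip':.022,'plug':.022})"
```

```text
strip 0.77 [284. 216.] size [ 79. 197.] [0.5865 0.2499] box [(np.float64(0.549), np.float64(0.27)), (np.float64(0.627), np.float64(0.262)), (np.float64(0.627), np.float64(0.228)), (np.float64(0.543), np.float64(0.236))]
plug 0.65 [68. 43.] size [ 86. 136.] [0.5163 0.3219] box [(np.float64(0.497), np.float64(0.338)), (np.float64(0.544), np.float64(0.333)), (np.float64(0.537), np.float64(0.305)), (np.float64(0.487), np.float64(0.31))]
```

View pics/w7.png

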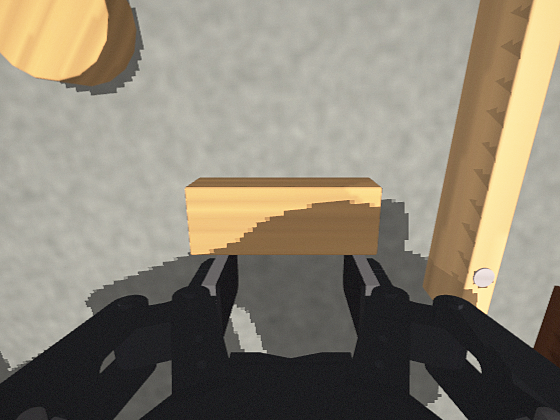

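The strip, at (284,216), is in the mouth with about 24 mm to the right wall and is clear of the plug. I'll push the last 6 cm, back off and rise.

move_arm(
  jaw=[5, 5, 5, 5, 5, 5, 5, 5, 5],
  dp=[
    [0.7, 0, 0],
    [0.8, 0, 0],
    [0.9, 0, 0],
    [0.9, 0, 0],
    [0.9, 0, 0],
    [0.8, 0, 0],
    [0.6, 0, 0],
    [0.4, 0, 0],
    [0.2, 0, 0],
  ],
  turn=[
    [0, 0, 0.02],
    [0, 0, 0.02],
    [0, 0, 0.02],
    [0, 0, 0],
    [0, 0, 0],
    [0, 0, 0],
    [0, 0, 0],
    [0, 0, 0],
    [0, 0, 0],
  ],
)

```text
time_s: 16.12
position: [0.596, 0.2806, 0.0063]
tool_rot: [[0.156, 0.988, 0.0], [0.988, -0.156, -0.0], [-0.0, 0.0, -1.0]]
ft_force: [-0.1, -0.5, -0.1]
grip_width: 0.0501
gripper_force: 0.2
```

move_arm(
  jaw=[5, 5, 5, 5, 5, 5, 5, 5, 5, 5, 5, 5],
  dp=[
    [-0.5, 0, 0],
    [-1, 0, 0],
    [-1.5, 0, 0],
    [0, 0, -2],
    [0, 0, -3],
    [0, 0, -3],
    [0, 0, -3],
    [0, 0, -3],
    [-2, 0, -2],
    [-2, 0, 0],
    [-2, 0, 0],
    [0, 0, 0],
  ],
  turn=[
    [0, 0, 0],
    [0, 0, 0],
    [0, 0, 0],
    [0, 0, 0],
    [0, 0, 0],
    [0, 0, 0],
    [0, 0, 0],
    [0, 0, 0],
    [0, 0, 0],
    [0, 0, 0],
    [0, 0, 0],
    [0, 0, 0],
  ],
)

```text
time_s: 17.12
position: [0.5815, 0.1872, 0.1668]
tool_rot: [[0.16, 0.987, 0.0], [0.987, -0.16, -0.001], [-0.001, 0.0, -1.0]]
ft_force: [0.5, -0.6, -0.1]
grip_width: 0.0498
gripper_force: 0.0
```

```bash
python3 -c "
from h import *
wcent('w8',{'strip':.022,'plug':.022})"
```

```text
strip 0.8 [286.  49.] size [44. 99.] [0.5963 0.3071] box [(np.float64(0.56), np.float64(0.329)), (np.float64(0.638), np.float64(0.317)), (np.float64(0.634), np.float64(0.284)), (np.float64(0.553), np.float64(0.297))]
plug 0.85 [178.  35.] size [69. 54.] [0.5123 0.3309] box [(np.float64(0.479), np.float64(0.34)), (np.float64(0.516), np.float64(0.362)), (np.float64(0.546), np.float64(0.322)), (np.float64(0.508), np.float64(0.298))]
```

View pics/w8.png

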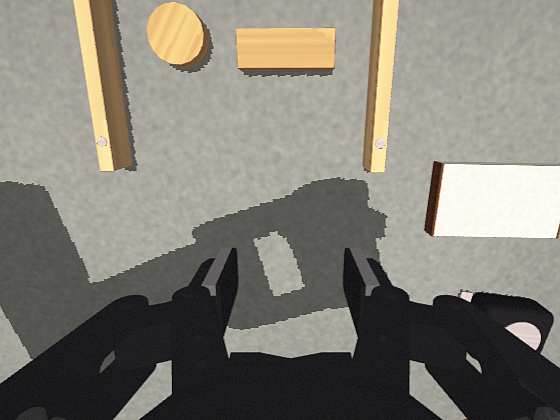

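The plug at (178,35) and the strip at (286,49) both lie flat, well behind the mouth line at about row 170. The gripper is clear, so I'm handing in.

```bash
python3 -c "
from rig import ticket
print(ticket.close_job())"
```

```text
the job is handed in; nothing more can be done
None
```

I swept the strip and the plug along the bench into the scrap bay; both lie flat and well behind the mouth line. The sweeps kept clear of the other things on the bench, and the job was handed in at about 17 s of the 67 s allowed.

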